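# Lay the finished reed blocks in their cradles

## Task

Put the three accordion reed blocks that already have their silvery metal reed plates into the felt-lined cradles, each in the cradle of its own length (shortest in shortest, middle in middle, longest in longest). Stand each one flat on its sole on the felt, along the cradle and inside the rim; keep them upright and set them down, do not drop them. Leave the two bare blocks, which have no reed plates, where they stand.

Things in the scene. Friction and masses are not known exactly. Their poses are not given: they have to be found in the camera images.
- short_block_mid (a point): shortest fitted reed block: upright light-wood bar 65 mm long, 46 mm high, 28 mm wide, on a flat sole strip 34 mm wide and 6 mm high, with a row of 4 silvery metal reed plates across its top (2 mm proud) and plates on both sides. About 0.07 kg. Loose, stands on its sole. This point is its centre, half-way up (23 mm above its underside); x runs along its length, z up
- short_cradle: shortest cradle, fixed to the bench: shallow open dark-wood tray with a grey felt floor, inside 85 mm by 54 mm, outside 97 mm by 66 mm, floor 4 mm and rim 12 mm above the bench. The origin is the centre of its underside, at bench height; x runs along its length, z up
- middle_block_mid (a point): middle-length fitted reed block: upright light-wood bar 90 mm long, 46 mm high, 28 mm wide, on a flat sole strip 34 mm wide and 6 mm high, with a row of 6 silvery metal reed plates across its top (2 mm proud) and plates on both sides. About 0.10 kg. Loose, stands on its sole. This point is its centre, half-way up (23 mm above its underside); x runs along its length, z up
- middle_cradle: middle-length cradle, fixed to the bench: shallow open dark-wood tray with a grey felt floor, inside 110 mm by 54 mm, outside 122 mm by 66 mm, floor 4 mm and rim 12 mm above the bench. The origin is the centre of its underside, at bench height; x runs along its length, z up
- long_block_mid (a point): longest fitted reed block: upright light-wood bar 115 mm long, 46 mm high, 28 mm wide, on a flat sole strip 34 mm wide and 6 mm high, with a row of 8 silvery metal reed plates across its top (2 mm proud) and plates on both sides. About 0.13 kg. Loose, stands on its sole. This point is its centre, half-way up (23 mm above its underside); x runs along its length, z up
- long_cradle: longest cradle, fixed to the bench: shallow open dark-wood tray with a grey felt floor, inside 135 mm by 54 mm, outside 147 mm by 66 mm, floor 4 mm and rim 12 mm above the bench. The origin is the centre of its underside, at bench height; x runs along its length, z up
- bare_block_a_mid (a point): bare block: plain light-wood bar 75 mm long, 28 mm wide, 46 mm high, with no sole strip and no reed plates; a row of 4 dark round holes along its top, dark slots in its sides. Loose. This point is its centre, half-way up; x runs along its length, z up
- bare_block_b_mid (a point): bare block: plain light-wood bar 105 mm long, 28 mm wide, 46 mm high, with no sole strip and no reed plates; a row of 6 dark round holes along its top, dark slots in its sides. Loose. This point is its centre, half-way up; x runs along its length, z up
Mind the look-alikes: they are no part of the job. What is shaped like the part that bears middle_block_mid but pink or purple is not meant.

How it is judged:
At the end, for the whole second after the job is handed in: Each fitted reed block stands upright (0.08 rad) and at rest on the felt of the cradle of its own length, centre within 13 mm of the cradle's centre along and across, length within 0.38 rad of the cradle's (any block fully inside the rim meets this). Bare blocks moved less than 20 mm (x of short_block_mid in the frame of short_cradle between -0.013 and 0.013 m and y of short_block_mid in the frame of short_cradle between -0.013 and 0.013 m and z of short_block_mid in the frame of short_cradle between 0.023 and 0.031 m and angle between each of short_block_mid, middle_block_mid, long_block_mid's own z axis and vertical below 0.08 rad and angle between the x axis of short_block_mid and the x axis of short_cradle, either way round below 0.38 rad and linear speed of each of short_block, middle_block, long_block below 0.02 m/s and angular speed of each of short_block, middle_block, long_block below 0.2 rad/s and x of middle_block_mid in the frame of middle_cradle between -0.013 and 0.013 m and y of middle_block_mid in the frame of middle_cradle between -0.013 and 0.013 m and z of middle_block_mid in the frame of middle_cradle between 0.023 and 0.031 m and angle between the x axis of middle_block_mid and the x axis of middle_cradle, either way round below 0.38 rad and x of long_block_mid in the frame of long_cradle between -0.013 and 0.013 m and y of long_block_mid in the frame of long_cradle between -0.013 and 0.013 m and z of long_block_mid in the frame of long_cradle between 0.023 and 0.031 m and angle between the x axis of long_block_mid and the x axis of long_cradle, either way round below 0.38 rad and distance of each of bare_block_a_mid, bare_block_b_mid from where it was at the start of the episode below 0.02 m); the robot touches nothing.
It fails at once if a reed block is let go or dropped from more than about 35 mm above where it rests ((height (world z) of short_block_mid above 0.065 m and contact force between short_block and the fingers below 0.02 N) or (height (world z) of middle_block_mid above 0.065 m and contact force between middle_block and the fingers below 0.02 N) or (height (world z) of long_block_mid above 0.065 m and contact force between long_block and the fingers below 0.02 N)).
It fails at once if a reed block is tipped over (angle between any of short_block_mid, middle_block_mid, long_block_mid's own z axis and vertical above 0.6 rad).
It fails at once if a bare block is moved by more than 20 mm (distance of any of bare_block_a_mid, bare_block_b_mid from where it was at the start of the episode above 0.02 m).
It also fails if it takes over 83 s, if anything falls off the work surface, if the arm or the gripper's body presses on something with over 40 N, if the wrist force passes 120 N, or if a joint passes its speed limit or range.

## Robot

A 7-joint arm with a two-finger parallel gripper is mounted at the origin on the work surface. World frame = base frame: x ahead of the robot, y to its left, z up, the work surface at z = 0. Lengths are in m, angles in rad, forces in N, time in s.
With the tool pointing down it reaches from about 0.425 to 0.95 m from the base axis. Payload 4.7 kg.
Tool frame: the origin (TCP) lies on the centre line of the jaws, within the pads' length; the fingertips stand robot.nose_length ahead of it and the grasp point (between the pads) lies 8 mm behind it (robot.nose_length is the distance from the TCP to the fingertips, in m); z points along the fingers, x is the direction in which the jaws open and shut, and the axes are right-handed (so a half turn about z gives the same grasp; the last joint's range is limited). The gripper opens to 85 mm and grips with 20 to 120 N. Pads are 22 mm wide; open, the fingers measure 114 mm over their backs; the gripper's body (76 mm by 85 mm) begins 54 mm behind the grasp point. The pads swing forward as they close: fully open they stand 13 mm farther back than shut.
Start: joints at [-1.231, 0.469, -0.049, 1.532, 0.024, 1.141, -0.082], TCP at [0.243, 0.63, 0.242] pointing down, gripper open.
Joint ranges: [-2.59, 2.59], [-0.33, 1.99], [-1.39, 1.29], [0.1, 2.45], [-1.04, 4.18], [0.21, 1.99], [-2.66, 2.66]. Speed limits (rad/s): [2.57, 2.57, 3.14, 3.14, 3.14, 3.14, 3.14].

## Interface

Orientations are given as [roll, pitch, yaw] about the fixed x, y, z axes, in that order (R = Rz(yaw) Ry(pitch) Rx(roll)).
In Python, from plant import robot gives the robot as it stands. Calls block until the motion is done:
- robot.goto(position, orientation): joint-space move of the TCP to a pose.
- robot.move_straight(position, vel=0.15, attitude=None, contact_N=None): straight line of the TCP; attitude=None keeps the orientation; vel is the mean speed in m/s. With contact_N (N) it stops when the force on the tool has changed by that much, and returns True; else False.
- robot.move_joints(angles): joint-space move.
- robot.grip(opening, strength=None): opening from 0.0 (shut) to 1.0 (fully open); strength is the grip in N (None keeps the last); returns when the fingers have stopped.
- robot.sleep(seconds).
- robot.inverse_kinematics(position, orientation): joint angles nearest the present ones, or None.
- robot.sense(): the state.
- robot.grab_frame(name): name is "scene" or "top" or "wrist"; returns a dict with "image" (384x512x3 uint8, red, green, blue), "range_z" (384x512 float32, m along the optical axis (not along the pixel's ray), 0 where there is no reading), "fx", "fy", "cx", "cy" (pixels), "dist_coeffs" ([k1, k2, p1, p2, k3] as OpenCV has them; the pictures are not rectified), "R" (3x3) and "t" (3): a world point X has camera coordinates R X + t. Camera axes: x right, y down, z forward; pixel columns grow to the right and rows downward; lengths in m; the calibration is good to about 2 mm. A picture is of the moment at which its call begins.
A pose or a line that the arm cannot do raises robot.IKError and nothing moves.
- robot.close_job(): hands the job in, once; it reports no verdict.
The state is a dict: "t": time; "joint_pos": joint angles; "joint_velocities": joint speeds; "effort": joint torques, N m; "tcp_pos": TCP position; "tcp_rot": TCP orientation; "wrist_force": force on the tool from outside, world axes, zero at the start; "torque": the same for the moment, N m; "opening": opening from 0.0 (shut) to 1.0 (fully open).
Only numpy, scipy, OpenCV 4.12 (cv2) and the standard library are available. Lean on these libraries where they do the work, as an engineer would, in place of code of your own. Each camera call takes 0.05 s, during which the arm holds its last target. There are 200 camera calls.

## Working session

There is one attempt and no reset: what is moved stays moved. The work goes in short steps, each a Python script; the robot and the scene stay as the last script left them, time stands still between calls to the robot, and variables do not carry over. Pictures are saved under pics/ and viewed, about 12 in all and at most 16, crops included, and the job is handed in when it is done.

```bash
mkdir -p pics; ls; python3 - <<'E'
from plant import robot
import cv2,numpy as np
s=robot.sense();print(s['t'],s['tcp_pos'],s['tcp_rot'],s['opening'],robot.nose_length)
for n in("scene","top"):
    f=robot.grab_frame(n);np.savez(f"{n}0.npz",**f)
    print(n,f['fx'],f['cx'],f['cy'],f['dist_coeffs'],f['R'],f['t'],(f['range_z']>0).mean())
    cv2.imwrite(f"pics/{n}0.png",cv2.resize(f['image'][:,:,::-1],(768,576)))
E
```

```text
pics
0.0 [0.24310201 0.62909466 0.24124286] [3.14151812e+00 1.97277491e-03 1.20206109e+00] 0.9995838736797231 0.011
scene 464.15767063004523 257.60443621650234 187.79709363630664 [-0.13115849  0.          0.          0.          0.        ] [[-0.85408481  0.52012819  0.00240902]
 [ 0.28648924  0.4742898  -0.83245006]
 [-0.43412331 -0.71029279 -0.55409484]] [ 0.3893354  -0.09605808  1.57740177] 0.9960123697916666
top 459.6355476054447 255.5710000282087 196.36300829186158 [-0.15137483  0.          0.          0.          0.        ] [[ 0.01652374 -0.99954416  0.0252673 ]
 [-0.98803803 -0.0201982  -0.15288194]
 [ 0.1533226  -0.02243887 -0.98792139]] [0.02767134 0.50299397 1.04292671] 0.9962819417317709
```

View pics/top0.png

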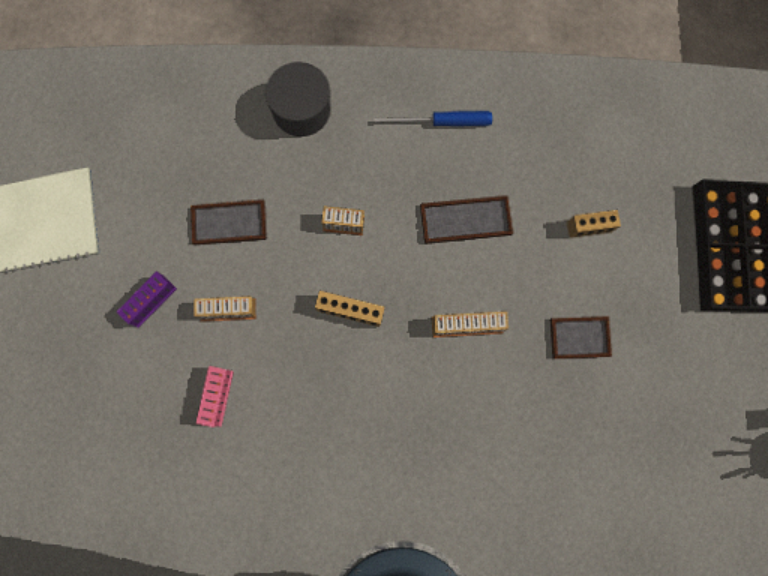

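View pics/scene0.png

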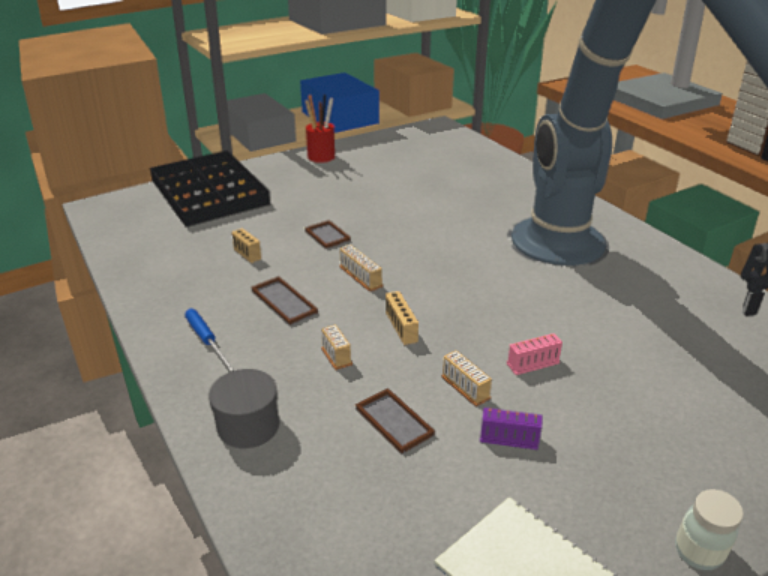

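Top view (768×576): the fitted blocks are at short (343,220), middle (225,307) and long (471,323). Cradles are at middle (228,221), long (466,219) and short (581,337). Bare blocks are at (597,222) and (350,307), and the pink and purple ones are decoys. Next I'll measure them with depth and masks.

```bash
cat > vis.py <<'E'
import numpy as np,cv2
def K(f): return np.array([[f['fx'],0,f['cx']],[0,f['fy'],f['cy']],[0,0,1.]])
def cast(f,uv,z):
    """pixels -> world points on plane height z"""
    n=cv2.undistortPoints(np.float64(uv).reshape(-1,1,2),K(f),np.float64(f['dist_coeffs'])).reshape(-1,2)
    d=np.c_[n,np.ones(len(n))]@f['R']; c=-f['R'].T@f['t']
    return c+d*((z-c[2])/d[:,2])[:,None]
def cloud(f):
    h,w=f['range_z'].shape; v,u=np.mgrid[:h,:w]
    n=cv2.undistortPoints(np.float64(np.c_[u.ravel(),v.ravel()]).reshape(-1,1,2),K(f),np.float64(f['dist_coeffs'])).reshape(-1,2)
    P=np.c_[n,np.ones(len(n))]*f['range_z'].reshape(-1,1)
    return ((P-f['t'])@f['R']).reshape(h,w,3)
def rect(xy):
    (c,s,a)=cv2.minAreaRect(np.float32(xy*1000)); 
    if s[0]<s[1]: s=s[::-1]; a+=90
    a=(a+90)%180-90
    return np.array(c)/1000,s,a
E
python3 - <<'E'
from vis import *
f=dict(np.load('top0.npz')); X=cloud(f); hsv=cv2.cvtColor(f['image'],cv2.COLOR_RGB2HSV)
m=((X[...,2]>.036)&(X[...,2]<.06)).astype('u1')
n,l,st,_=cv2.connectedComponentsWithStats(m)
print("tops")
for i in range(1,n):
    if st[i,4]<100: continue
    p=X[l==i]; v,u=np.where(l==i)
    c,s,a=rect(cast(f,np.c_[u,v],.047)[:,:2])
    print((u.mean()*1.5).round(),(v.mean()*1.5).round(),np.round(c,4),np.round(s,1),round(a,1),'zmed',np.median(p[:,2]).round(4),'n',st[i,4])
print("bench z",np.median(X[230:260,150:350,2]), X[300:320,200:300,2].mean())
h,s_,v_=cv2.split(hsv)
m=((X[...,2]<.03)&(X[...,2]>-.02)&((h<12)|(h>170))&(s_>85)&(v_<110)).astype('u1')
for c in cv2.findContours(m,cv2.RETR_EXTERNAL,cv2.CHAIN_APPROX_NONE)[0]:
    if cv2.contourArea(c)<500: continue
    uv=c.reshape(-1,2); r=rect(cast(f,uv,.012)[:,:2])
    print("cradle",uv.mean(0)*1.5,np.round(r[0],4),np.round(r[1],1),round(r[2],1))
E
```

```text
tops
305.0 121.0 [0.7892 0.1682] [85.6 29. ] -70.8 zmed 0.0455 n 110
716.0 235.0 [ 0.6006 -0.556 ] [220.5 125.6] -0.2 zmed 0.0407 n 369
342.0 217.0 [0.6241 0.1048] [65.5 31.5] 84.7 zmed 0.0483 n 348
596.0 221.0 [ 0.6275 -0.3052] [80.5 32.2] -80.3 zmed 0.0474 n 377
143.0 297.0 [0.4881 0.4155] [91.7 33.2] -42.8 zmed 0.0477 n 504
349.0 307.0 [0.4799 0.0903] [104.6  29.5] 77.0 zmed 0.0473 n 563
224.0 306.0 [0.477  0.2855] [89.8 30.6] -86.7 zmed 0.048 n 498
470.0 322.0 [ 0.4604 -0.0993] [116.8  29.9] -85.7 zmed 0.0481 n 627
211.0 396.0 [0.3393 0.2979] [89.4 32.4] -10.2 zmed 0.0475 n 507
bench z 0.0012896403332636243 0.004421520044675205
cradle [227.45723684 222.21710526] [0.6223 0.2941] [122.6  66.8] -84.5
```

```bash
python3 - <<'E'
from vis import *
f=dict(np.load('top0.npz')); X=cloud(f); hsv=cv2.cvtColor(f['image'],cv2.COLOR_RGB2HSV)
h,s_,v_=cv2.split(hsv)
for y,x in((337,552),(337,608),(318,581),(219,423),(200,466)): print(hsv[int(y/1.5)-1:int(y/1.5)+2,int(x/1.5)-1:int(x/1.5)+2].reshape(-1,3).tolist()[::2])
m=((X[...,2]<.03)&(X[...,2]>-.02)&((h<14)|(h>165))&(s_>75)&(v_<125)).astype('u1')
m=cv2.morphologyEx(m,cv2.MORPH_CLOSE,np.ones((3,3)))
for c in cv2.findContours(m,cv2.RETR_EXTERNAL,cv2.CHAIN_APPROX_NONE)[0]:
    if cv2.contourArea(c)<500: continue
    uv=c.reshape(-1,2); r=rect(cast(f,uv,.012)[:,:2])
    print("cradle",uv.mean(0)*1.5,np.round(r[0],4),np.round(r[1],1),round(r[2],1))
E
```

```text
[[11, 92, 39], [9, 173, 68], [8, 93, 33], [7, 44, 52], [12, 158, 79]]
[[12, 137, 41], [12, 110, 90], [9, 156, 59], [8, 117, 35], [10, 142, 77]]
[[13, 36, 114], [10, 57, 81], [10, 165, 68], [8, 130, 57], [10, 145, 65]]
[[11, 90, 31], [11, 164, 73], [12, 166, 66], [4, 58, 31], [10, 165, 68]]
[[22, 24, 115], [17, 44, 104], [11, 124, 68], [9, 166, 66], [11, 169, 77]]
cradle [580.64173228 337.00393701] [ 0.4433 -0.285 ] [99.1 65.5] -86.9
cradle [228.1137931  221.63793103] [0.6224 0.2939] [122.7  67.9] -84.0
cradle [465.52727273 218.64545455] [ 0.6355 -0.0978] [146.7  68.2] -83.0
```

Sizes match the given ones: 66/90/117 mm blocks and 99/123/147 mm cradles. I'll move the middle block first.

```bash
cat > job.py <<'E'
from plant import robot
from vis import *
UP=.17; ZG=.029
def ori(a):
    """tool down, jaws across a length at angle a (deg); branch near yaw 0"""
    y=np.radians((a+90+90)%180-90); return [np.pi,0,y]
def st(tag):
    s=robot.sense(); print(tag,'t',round(s['t'],2),np.round(s['tcp_pos'],4),'open',round(s['opening'],3),'F',np.round(s['wrist_force'],1),flush=True)
def pick(xy,a):
    robot.grip(.85,60); robot.goto([*xy,UP],ori(a)); 
    robot.move_straight([*xy,ZG],vel=.12); robot.grip(0.,60); st('gripped')
    robot.move_straight([*xy,UP],vel=.12); st('lifted')
def place(xy,a):
    robot.goto([*xy,UP],ori(a)); robot.move_straight([*xy,ZG+.010],vel=.12)
    hit=robot.move_straight([*xy,ZG+.0025],vel=.02,contact_N=4); st(f'down {hit}')
    robot.grip(.75); robot.move_straight([*xy,UP],vel=.12); st('away')
def snap(n,file):
    f=robot.grab_frame(n); np.savez(file+'.npz',**f); cv2.imwrite(f'pics/{file}.png',cv2.resize(f['image'][:,:,::-1],(768,576)))
E
python3 - <<'E'
from job import *
for xy,a in(((.477,.2855),-86.7),((.6224,.294),-84),((.6241,.1048),84.7),((.4433,-.285),-86.9),((.4604,-.0993),-85.7),((.6355,-.0978),-83)):
    for z in(UP,ZG):
        q=robot.inverse_kinematics([*xy,z],ori(a)); print(None if q is None else np.round(q,2))
pick((.477,.2855),-86.7)
snap('wrist','lift1')
E
```

```text
[-0.85  0.36  0.3   1.91 -0.13  0.89 -0.43]
[-0.8   0.56  0.24  2.   -0.23  0.6  -0.35]
[-0.7   0.56  0.29  1.59 -0.18  1.02 -0.25]
[-0.66  0.72  0.23  1.67 -0.22  0.78 -0.22]
[-0.59  0.5   0.49  1.74 -0.28  0.97 -0.08]
[-0.53  0.68  0.42  1.82 -0.4   0.73  0.01]
[-0.1   0.37  0.74  1.99 -0.32  0.89  0.87]
[-0.14  0.69  0.86  2.09 -0.81  0.73  1.31]
[-0.52  0.27  0.77  2.11 -0.25  0.85  0.47]
[-0.42  0.56  0.69  2.21 -0.66  0.58  0.84]
[-0.33  0.54  0.59  1.72 -0.35  1.    0.51]
[-0.21  0.69  0.42  1.8  -0.4   0.74  0.55]
gripped t 3.75 [0.4774 0.2858 0.0296] open 0.321 F [0.5 0.2 4. ]
lifted t 5.08 [0.4765 0.2852 0.1692] open 0.315 F [ 0.2 -0.1 -1.2]
```

View pics/lift1.png

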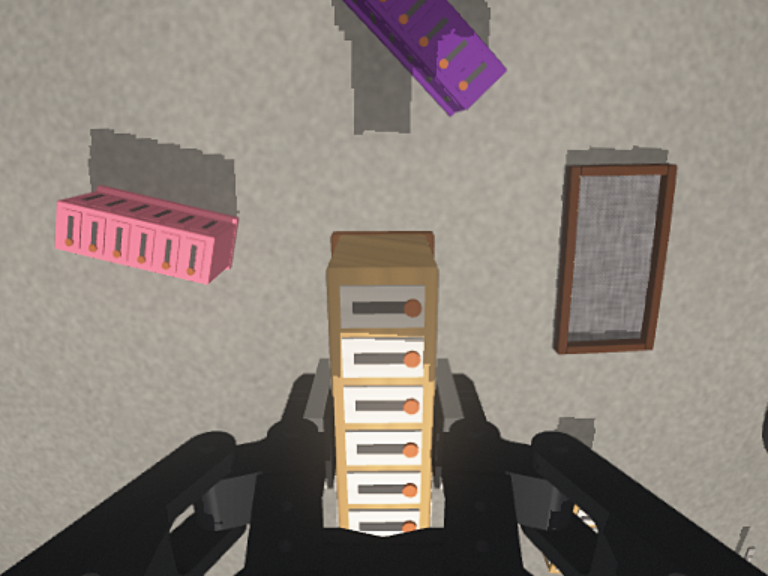

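The 6-plate block is held square and level in the jaws. The middle cradle is at (615,258). I'll place it.

```bash
python3 - <<'E'
from job import *
place((.6224,.294),-84)
snap('wrist','placed1')
pick((.6241,.1048),84.7)
snap('top','top1')
f=dict(np.load('top1.npz')); X=cloud(f)
m=((X[...,2]>.040)&(X[...,2]<.06)).astype('u1'); n,l,s_,_=cv2.connectedComponentsWithStats(m)
for i in range(1,n):
    if s_[i,4]<100: continue
    v,u=np.where(l==i); c,s,a=rect(cast(f,np.c_[u,v],.050)[:,:2])
    print(np.round(c,4),np.round(s,1),round(a,1),np.median(X[l==i][:,2]).round(4))
E
```

```text
down True t 7.36 [0.623  0.2943 0.0336] open 0.319 F [ 0.4 -0.7  3.9]
away t 9.09 [0.6218 0.2938 0.1689] open 0.75 F [-0.8 -0.1  0.1]
gripped t 11.97 [0.6245 0.1049 0.0296] open 0.315 F [-0.1  0.1  3.3]
lifted t 13.3 [0.6235 0.1048 0.169 ] open 0.318 F [ 0.3  0.7 -0.9]
[0.6235 0.2954] [92.1 32.3] -83.1 0.0518
[ 0.5756 -0.496 ] [175.4  28.9] 8.6 0.042
[ 0.6277 -0.305 ] [78.4 30.3] -80.3 0.0478
[0.4882 0.4147] [91.3 32. ] -41.3 0.0479
[ 0.46   -0.0991] [115.8  29.8] -85.7 0.0482
[0.3393 0.2975] [89.2 31.7] -10.2 0.0477
```

View pics/placed1.png

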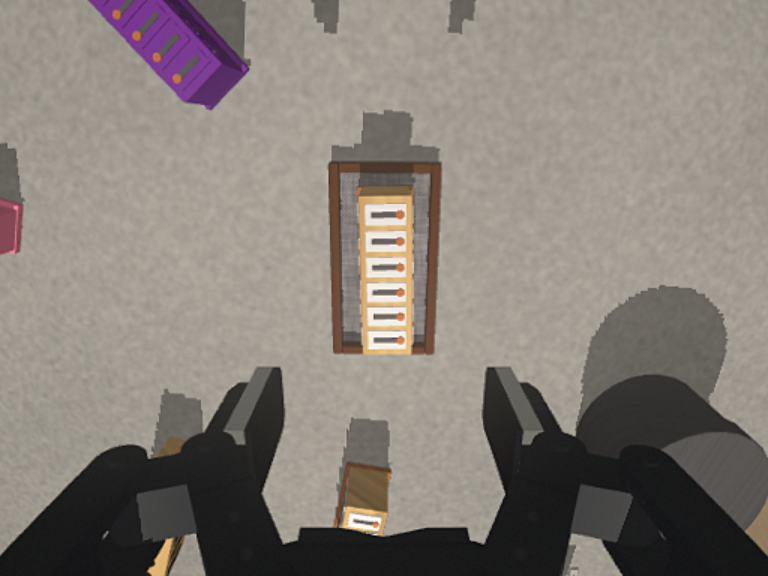

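View pics/top1.png

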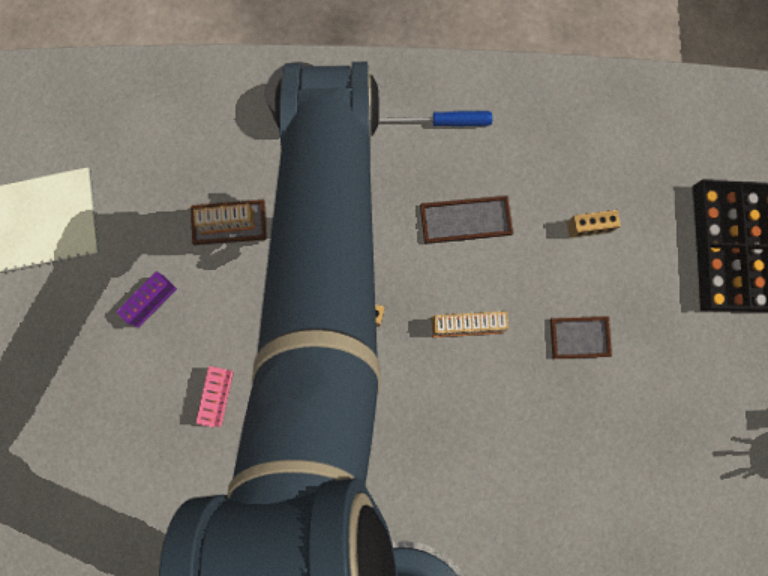

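The middle block is standing in its cradle at (.6235,.2954), with its top at 51.8 mm, about 2 mm from the cradle centre. The short block is held. I'll place it, then move the long block.

```bash
python3 - <<'E'
from job import *
snap('wrist','lift2')
place((.4433,-.285),-86.9)
snap('wrist','placed2')
pick((.4602,-.0992),-85.7)
snap('wrist','lift3')
a,b,c=[cv2.resize(cv2.imread(f'pics/{n}.png'),(400,300)) for n in('lift2','placed2','lift3')]
cv2.imwrite('pics/m.png',np.vstack([np.hstack([a,b]),np.hstack([c,c*0])]))
E
```

```text
down True t 16.57 [ 0.4439 -0.2852  0.0335] open 0.315 F [-0.2  1.1  4.8]
away t 18.31 [ 0.4428 -0.2847  0.1693] open 0.747 F [ 0.   0.2 -1.4]
gripped t 21.18 [ 0.4607 -0.0992  0.0295] open 0.319 F [-0.9  1.   5.2]
lifted t 22.51 [ 0.4596 -0.0991  0.1693] open 0.313 F [ 0.3 -1.1 -0.8]
```

View pics/m.png

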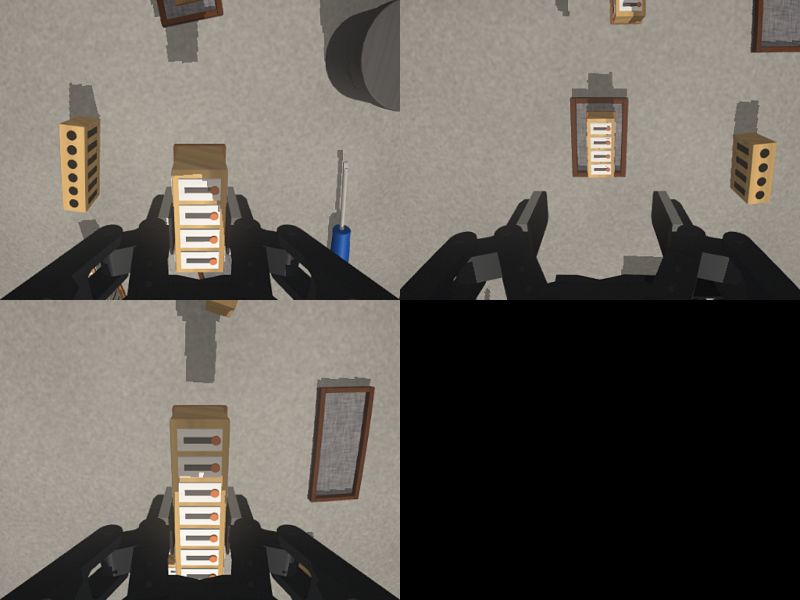

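The short block (4 plates) is inside the short cradle at (600,140), and the long one (8 plates) is held straight. I'll place it, move clear and check everything.

```bash
python3 - <<'E'
from job import *
place((.6355,-.0978),-83)
robot.move_straight([.6355,-.0978,.24])
robot.move_joints([-1.231,0.469,-0.049,1.532,0.024,1.141,-0.082]); robot.sleep(.5); st('home')
snap('top','top2'); snap('scene','scene2')
f=dict(np.load('top2.npz')); X=cloud(f)
m=((X[...,2]>.040)&(X[...,2]<.06)).astype('u1'); n,l,s_,_=cv2.connectedComponentsWithStats(m)
for i in range(1,n):
    if s_[i,4]<100: continue
    z=np.median(X[l==i][:,2]); v,u=np.where(l==i); c,s,a=rect(cast(f,np.c_[u,v],z-.001)[:,:2])
    print(np.round(c,4),np.round(s,1),round(a,1),z.round(4))
E
```

```text
down True t 24.89 [ 0.6361 -0.0978  0.0336] open 0.319 F [0.5 0.2 4.4]
away t 26.62 [ 0.6349 -0.0976  0.169 ] open 0.747 F [ 0.4  0.1 -0.1]
home t 30.65 [0.2431 0.63   0.2423] open 0.753 F [ 0.  -0.1  0.8]
[ 0.6356 -0.0969] [115.9  32.5] -82.7 0.0523
[0.6232 0.2953] [91.8 32.5] -83.5 0.052
[ 0.6286 -0.3062] [78.5 30.4] -80.3 0.0477
[0.4887 0.4162] [91.7 31.4] -42.8 0.0479
[0.4805 0.0902] [104.7  28.4] 77.0 0.0474
[ 0.4447 -0.2834] [68.6 26.1] -89.2 0.0516
[0.3393 0.2982] [89.4 31.9] -10.2 0.0479
```

View pics/top2.png

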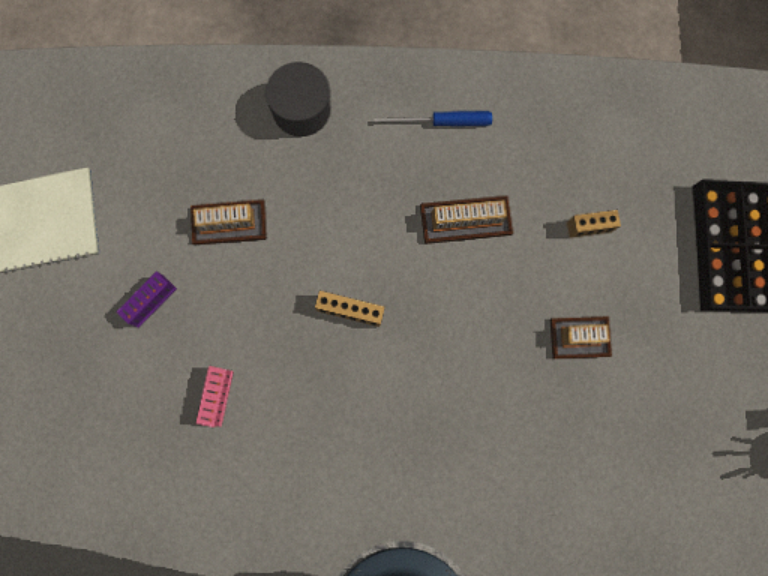

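View pics/scene2.png

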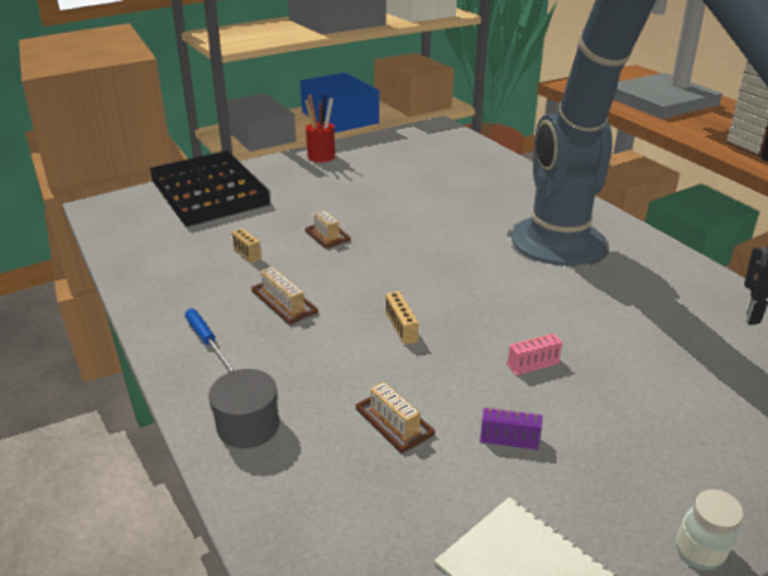

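All three fitted blocks stand upright in their own cradles: middle (228,221), long (466,219) and short (581,337). The bare blocks have not moved by more than about 1 mm. Handing in.

```bash
python3 -c "
from plant import robot
print(robot.close_job())"
```

```text
the job is handed in; nothing more can be done
None
```

All three fitted reed blocks are standing upright in the cradles of their own lengths, and the job is handed in. I found the parts in the top camera, gripped each block across its width, and lowered it until it touched the felt. The arm was back at its start pose and clear of everything at about 31 s.

| Check (last top view) | Result |
|---|---|
| Centre to cradle centre (limit 13 mm) | about 1 mm (long), 2 mm (middle), 2 mm (short) |
| Angle to cradle (limit 22°) | under 1° (long, middle), about 2° (short) |
| Height of block tops | about 52 mm, as expected when resting on the felt |
| Bare block movement (limit 20 mm) | about 1 mm, within measurement noise |

No check failed or disagreed. I did not measure upright angle directly; it rests on the top heights and the two final pictures.

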